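Load a coverslip holder under the clip of a stereo microscope

ROBOT

A 6-joint arm with a two-finger parallel gripper is mounted at the origin on the work surface. World frame = base frame: x ahead of the robot, y to its left, z up, the work surface at z = 0. Lengths are in m, angles in degrees, forces in N, time in s.
With the tool pointing down it reaches from about 0.4 to 0.825 m from the base axis. Payload 7 kg.
Tool frame: the origin (TCP) lies midway between the tips of the shut fingers; the grasp point (between the pads) lies r.pinch_z behind it (r.pinch_z is the distance from the TCP to the grasp point, in m); z points along the fingers, y is the line along which they close (so a half turn about z gives the same grasp; the last joint's range is limited). The gripper opens to 88 mm and grips with 3 to 60 N. Pads are 19 mm wide; open, the fingers measure 130 mm over their backs; the gripper's body (78 mm by 193 mm) begins 47 mm behind the grasp point.
Start: joints at [84.288, 20.546, 0.682, 0, -70.136, -16.507], TCP at [0.255, 0.625, 0.227] pointing down, gripper open.
Joint ranges: [-176.03, 176.03], [-82.01, 121.73], [-58.28, 71.71], [-173.87, 95.51], [-174.79, -0.11], [-173.66, 173.66]. Speed limits (degrees/s): [136.94, 136.94, 172.46, 180, 180, 180].

INTERFACE

Orientations are given as [roll, pitch, yaw] about the fixed x, y, z axes, in that order (R = Rz(yaw) Ry(pitch) Rx(roll)).
In Python, from plant import r, optics, job gives the robot as it stands.
- The arm moves only by the shell command python3 -m crank 'ROWS' [FORCE]. ROWS is JSON, a list of rows, each an object with "xyz": the shift along the tool's x, y, z in units of 30 mm (1.0 is 30 mm), a list of three; "delta_rot": the turn, a rotation vector about the tool's x, y, z in degrees, a list of three; "claw": the closure, from 0 (fully open) to 1 (shut). A call has 1 to 20 rows; each row is the pose to reach, as a shift and turn from the pose commanded when the call began, along the tool's axes at that moment; what a row does not reach only later rows make up. A row lasts 1/8 s, in which the tool goes at most 62.5 mm and 10.7 degrees, less where a joint would pass 70% of its speed; a pose out of reach is approached as far as the arm can. A call with a gripper value outside its range is refused whole. The fingers move at their own pace and stop on an object; FORCE is the grip in N (left out, the last holds). Time passes only in rows, so rows that repeat a pose let the fingers close. It gives the time, the measured TCP pose, the force, the opening and the grip force at its end, in the units of the state.
- r.get_state(): the state, without advancing time (a new reading comes with each control period).
- optics.capture(name): name is "side" or "top" or "wrist"; returns a dict with "img" (384x512x3 uint8, blue, green, red), "fovy" (degrees; the focal length in pixels is half the picture's height over the tangent of half this angle, whatever the lens; pixels are square), "cx", "cy" (the principal point, pixels), "eye" and "rotation" of the camera in the world; the wrist camera has in their place "hand_eye" (4x4, takes a point from camera to tool coordinates, whose origin is the TCP and whose axes are the flange's). Camera axes: x right, y up, looking along -z (the intrinsics and any distortion apply to the point x, -y, -z); pixel columns grow to the right and rows downward; lengths in m; the calibration is good to about 2 mm. A picture is of the moment at which its call begins: read the wrist's pose just before it. There is no depth.
- job.close_job(): hands the job in; it is judged then, once.
The state is a dict: "time_s": time; "joints": joint angles; "qd": joint speeds; "joint_torque": joint torques, N m; "tcp_pos": TCP position; "eef_rot": TCP orientation; "contact_force": force on the tool from outside, world axes, zero at the start; "moment": the same for the moment, N m; "gripper_width": finger opening in m; "gripper_force": force on a finger pad.
Only numpy, scipy, OpenCV 4.12 (cv2) and the standard library are available. Lean on these libraries where they do the work, as an engineer would, in place of code of your own. Each camera call takes 0.05 s, during which the arm holds its last target. There are 200 camera calls.

TASK

Load the windowed coverslip holder on the stereo microscope: take the cranked lifter from its rest, pick the holder out of the rack on the lifter's blade (never with the gripper) and carry it level to the adapter on the microscope base. Set it down in the pocket's mouth and push it in under the spring clip with the lifter until it is fully home, pressed gently against the stop bar, wherever that is set. Then draw the lifter out, leaving the holder flat and home, and lay the lifter back on its rest; do not disturb the other things.

Things in the scene. Friction and masses are not known exactly. Their poses are not given: they have to be found in the camera images.
- lifter_grip (a point): The lifter (70 g): black handle 120 long, 14 wide, 16 high (mm), with a cranked steel blade. This point, at the handle's mid-height, is where to grip; the handle runs from 65 behind to 55 ahead of it. x = along the handle to the blade, z = up. An 8 wide shank slopes from the handle's front end down to the blade. At the start it lies level in its rest.
- blade_spot (a point): Point on the lifter blade's top face, 108 mm ahead of lifter_grip and 36 below it, same axes. The blade is 14 wide, 2 thick, and ends 14 ahead of this point. An upright heel, 12 wide and 8 high, has its front face 20 behind it: a holder lying on the blade against the heel has the centre of its underside here.
- holder_mid (a point): The coverslip holder: a steel ring 40 mm across, 8 high, about 45 g, with a glass window 28 across in its middle; the two blanks beside it are plain solid discs of the same outline. This point is its centre, half-way up. z = up; its turn about z is arbitrary. It lies loose in one of the rack's three bays.
- rack_mid (a point): Rack: fixed aluminium block 62 mm deep (x), 180 wide (y), 28 high. The point is the middle bay's centre on the ledges' level, 24 above the table; the other bays lie 60 to +y and -y. x = into the bays, open to -x. A disc lies on two ledges; between them a channel for the blade, 28 wide, 12 deep, open in front. Low ridges (4 high) stand at the sides and, 23 beyond the centre, at the back.
- seat (a point): Point in the adapter, a fixed grey plate 122 x 96 mm on the microscope base: the homed holder's centre when the stop is at mid setting. x = loading direction, z = up. The holder slides on ledges 4 mm below this point that run from 55 before it (open front) to 67 beyond; between them is a channel for the blade, 28 wide, 9 deep. Walls 5 high stand 20.8 to either side from 23 before it on.
- mouth (a point): Point in the middle of the adapter's front edge, on the ledges' level: 55 mm before the seat and 4 below it, axes as seat. The walls flare from 42 apart at 23 mm before the seat to 55 apart at 54 before it.
- clip (a joint): Steel leaf clip, 14 mm wide, of the stop unit: angle 0 at rest, about 0.1 on a homed holder. The unit carries the clip and under it a rigid stop bar 5.5 high that a homed holder touches; it is clamped up to 12 mm before or beyond mid setting along x, not measured: feel for it. The holder meets the clip's upturned toe 12 mm before home; passing under takes 1 to 4 N; the bar is a steep rise above that.
- rest_notch (a point): The lifter's rest, fixed: a base plate with two uprights, 49 mm behind and 43 ahead of this point, each with a notch 18.5 wide that flares to 39 at its top, 20 above its bottom. This point, 55 above the table, is where lifter_grip is when the lifter lies in the notches; x = the lifter's direction.

How it is judged:
By the outcome, as a careful person would: the job done as asked, in the order asked, and still so for the second after the job is handed in, with the robot touching nothing.
It also fails if it takes over 61 s, if anything falls off the work surface, if the arm or the gripper's body presses on something with over 40 N, if the wrist force passes 120 N, or if a joint passes its speed limit or range.

## Working session

There is one attempt and no reset: what is moved stays moved. The work goes in short steps, Python scripts to look and compute and a shell command to move; the robot and the scene stay as the last step left them, time stands still between calls to the robot, and variables do not carry over. Pictures are saved under pics/ and viewed, at most 10 in all, crops included, and the job is handed in when it is done.

```bash
mkdir -p pics; ls
python3 - <<'E'
from plant import r,optics,job
import cv2,numpy as np
s=r.get_state(); print({k:s[k] for k in('time_s','tcp_pos','eef_rot','contact_force','gripper_width')}, r.pinch_z)
for n in('side','top','wrist'):
    c=optics.capture(n); cv2.imwrite(f'pics/{n}0.png',c['img'])
    print(n,{k:(np.round(v,4).tolist() if k!='img' else v.shape) for k,v in c.items()})
E
```

```text
pics
{'time_s': 0.0, 'tcp_pos': array([0.25510412, 0.62442565, 0.22563345]), 'eef_rot': array([ 1.79907026e+02, -7.61941686e-03, -2.22294752e+01]), 'contact_force': array([-0.43949809, -0.33190174,  0.18179956]), 'gripper_width': 0.08765662904144314} 0.0188
side {'img': (384, 512, 3), 'fovy': 57.4623, 'cx': 256.4224, 'cy': 189.401, 'eye': [0.2312, 0.5427, 0.5623], 'rotation': [49.2814, 0.2035, -145.3028]}
top {'img': (384, 512, 3), 'fovy': 52.3971, 'cx': 259.8212, 'cy': 196.9744, 'eye': [0.3711, 0.0586, 0.8573], 'rotation': [14.1698, -0.0997, -84.9194]}
wrist {'img': (384, 512, 3), 'fovy': 60.6127, 'cx': 255.287, 'cy': 190.386, 'hand_eye': [[-0.0006, 0.9594, 0.282, 0.0766], [1.0, 0.0008, -0.0004, -0.0016], [-0.0006, 0.282, -0.9594, -0.1586], [0.0, 0.0, 0.0, 1.0]]}
```

Run:
```python
import cv2
for n in('side','top'):
    cv2.imwrite(f'pics/{n}0b.png',cv2.resize(cv2.imread(f'pics/{n}0.png'),(800,600),interpolation=cv2.INTER_CUBIC))
```

```text
(no output)
```

View pics/top0b.png

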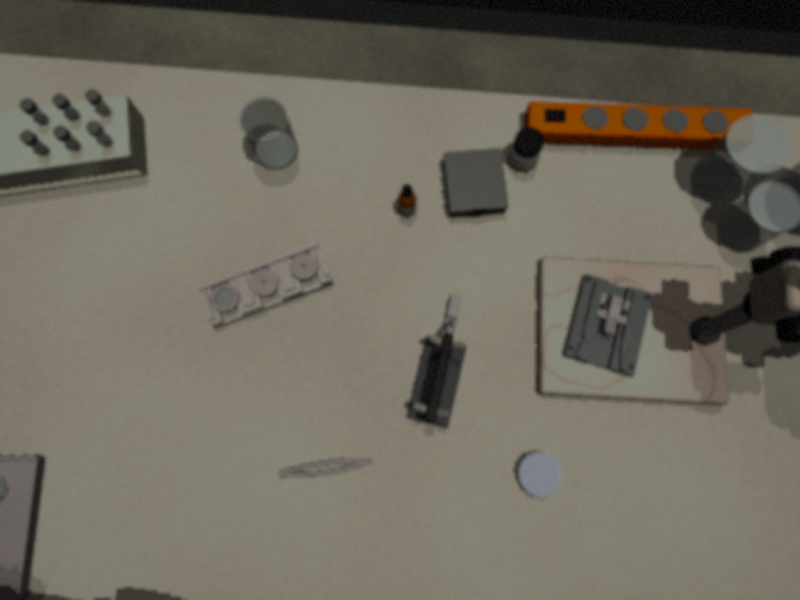

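View pics/side0b.png

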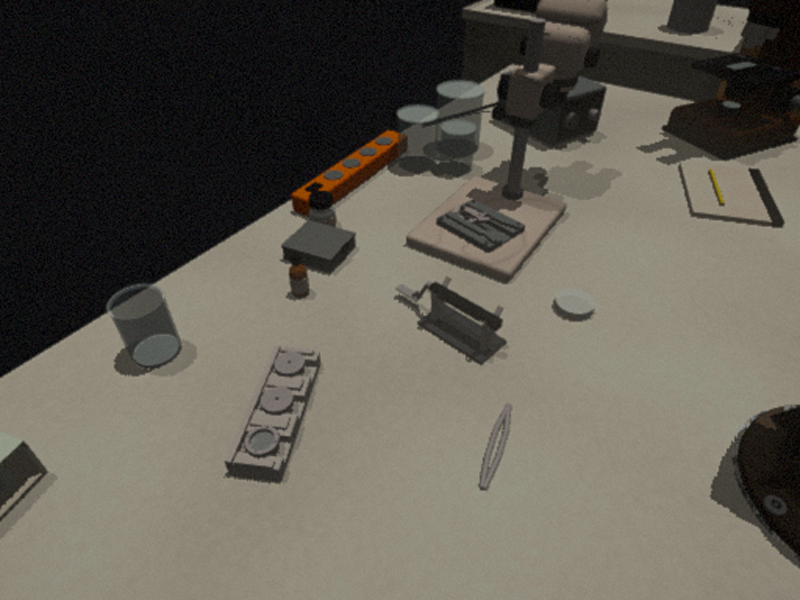

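```bash
cat > h.py <<'E'
import numpy as np
from scipy.spatial.transform import Rotation as Ro
from plant import r,optics
def cam(c,s=None):
    f=192/np.tan(np.radians(c['fovy']/2))
    if 'hand_eye' in c:
        H=np.array(c['hand_eye']);Rt=Ro.from_euler('xyz',s['eef_rot'],degrees=True).as_matrix()
        return f,c['cx'],c['cy'],Rt@H[:3,:3],np.array(s['tcp_pos'])+Rt@H[:3,3]
    return f,c['cx'],c['cy'],Ro.from_euler('xyz',c['rotation'],degrees=True).as_matrix(),np.array(c['eye'])
def hit(K,u,v,z):
    f,cx,cy,R,e=K; d=R@np.array([(u-cx)/f,-(v-cy)/f,-1]); return e+d*(z-e[2])/d[2]
def proj(K,p):
    f,cx,cy,R,e=K; q=R.T@(np.asarray(p)-e); return cx-f*q[0]/q[2],cy+f*q[1]/q[2]
E
python3 - <<'E'
from h import *
c={}
for n in('side','top'): c[n]=cam(optics.capture(n))
def P(l,n,u,v,z): print(l,n,np.round(hit(c[n],u/1.5625,v/1.5625,z),4))
for l,n,u,v,z in [('hold','top',226,298,.032),('hold','side',262,440,.032),('mid','top',264,282,.032),('mid','side',277,400,.032),('far','top',305,266,.032),('far','side',289,362,.032),
 ('handle back','top',424,410,.063),('handle front','top',445,337,.063),('blade tip','top',455,298,.019),('handle back','side',500,322,.063),('handle front','side',432,288,.063),('blade tip','side',400,290,.019)]: P(l,n,u,v,z)
for z in (.02,.03,.04):
  for l,u,v in (('a',587,275),('b',650,290),('c',632,375),('d',565,355)): P(l+str(z),'top',u,v,z)
E
```

```text
hold top [0.5704 0.328  0.032 ]
hold side [0.5705 0.3333 0.032 ]
mid top [0.5983 0.2784 0.032 ]
mid side [0.597  0.2822 0.032 ]
far top [0.627  0.2239 0.032 ]
far side [0.6283 0.2282 0.032 ]
handle back top [0.4377 0.0398 0.063 ]
handle front top [0.5357 0.0198 0.063 ]
blade tip top [0.6026 0.0076 0.019 ]
handle back side [0.4243 0.0359 0.063 ]
handle front side [0.5359 0.0273 0.063 ]
blade tip side [0.6009 0.0139 0.019 ]
a0.02 top [ 0.6533 -0.1789  0.02  ]
b0.02 top [ 0.6389 -0.2689  0.02  ]
c0.02 top [ 0.5143 -0.243   0.02  ]
d0.02 top [ 0.5341 -0.1503  0.02  ]
a0.03 top [ 0.65  -0.176  0.03 ]
b0.03 top [ 0.6357 -0.265   0.03  ]
c0.03 top [ 0.5126 -0.2394  0.03  ]
d0.03 top [ 0.5321 -0.1478  0.03  ]
a0.04 top [ 0.6466 -0.1732  0.04  ]
b0.04 top [ 0.6325 -0.2611  0.04  ]
c0.04 top [ 0.5109 -0.2358  0.04  ]
d0.04 top [ 0.5302 -0.1453  0.04  ]
```

```bash
T='{"xyz":[14.48,15.44,0.9],"delta_rot":[0,0,-12.6],"claw":0.3}'; python3 -m crank '[{"xyz":[14.48,15.44,0.9],"delta_rot":[0,0,-12.6],"claw":0.3},{"xyz":[14.48,15.44,0.9],"delta_rot":[0,0,-12.6],"claw":0.3},{"xyz":[14.48,15.44,0.9],"delta_rot":[0,0,-12.6],"claw":0.3},{"xyz":[14.48,15.44,0.9],"delta_rot":[0,0,-12.6],"claw":0.3},{"xyz":[14.48,15.44,0.9],"delta_rot":[0,0,-12.6],"claw":0.3},{"xyz":[14.48,15.44,0.9],"delta_rot":[0,0,-12.6],"claw":0.3},{"xyz":[14.48,15.44,0.9],"delta_rot":[0,0,-12.6],"claw":0.3},{"xyz":[14.48,15.44,0.9],"delta_rot":[0,0,-12.6],"claw":0.3},{"xyz":[14.48,15.44,0.9],"delta_rot":[0,0,-12.6],"claw":0.3},{"xyz":[14.48,15.44,0.9],"delta_rot":[0,0,-12.6],"claw":0.3},{"xyz":[14.48,15.44,0.9],"delta_rot":[0,0,-12.6],"claw":0.3},{"xyz":[14.48,15.44,0.9],"delta_rot":[0,0,-12.6],"claw":0.3},{"xyz":[14.48,15.44,0.9],"delta_rot":[0,0,-12.6],"claw":0.3},{"xyz":[14.48,15.44,0.9],"delta_rot":[0,0,-12.6],"claw":0.3}]' 30
python3 - <<'E'
from h import *
import cv2,pickle
s=r.get_state(); c=optics.capture('wrist'); pickle.dump((s,c),open('w1.pkl','wb'))
cv2.imwrite('pics/w1.png',cv2.resize(c['img'],(800,600),interpolation=cv2.INTER_CUBIC)); print(s['time_s'],s['tcp_pos'],s['eef_rot'])
E
```

```text
time_s: 2.0
tcp_pos: [0.4821, 0.033, 0.1997]
eef_rot: [-180.0, -0.0, -9.5]
contact_force: [-1.0, 1.0, 0.1]
gripper_width: 0.0609
gripper_force: 0.0
2.0 [0.48205592 0.03296485 0.1997208 ] [-1.79986694e+02 -1.39896057e-02 -9.50384321e+00]
```

View pics/w1.png

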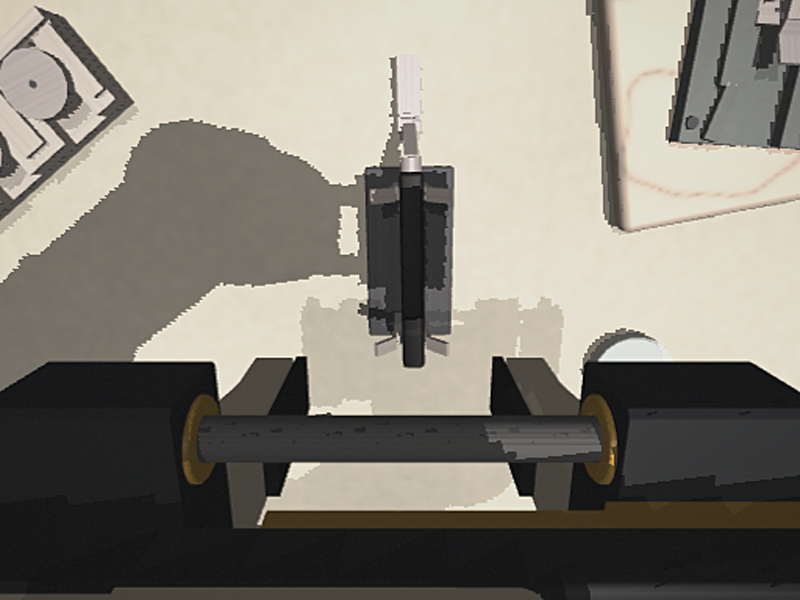

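Run:
```python
from h import *
import pickle
s,c=pickle.load(open('w1.pkl','rb'));K=cam(c,s)
g=lambda u,v,z:hit(K,u/1.5625,v/1.5625,z)
b=g(413,367,.063);f=g(412,173,.063);t=g(406.5,55,.019);t2=g(409,115,.019)
print(b,f,t,np.linalg.norm(f-b),np.linalg.norm((t-b)[:2]))
for a in(f-b,t-b,t-f): print(np.degrees(np.arctan2(a[1],a[0])))
```

```text
[0.42648613 0.03471825 0.063     ] [0.54300181 0.01663317 0.063     ] [0.60988744 0.0081399  0.019     ] 0.11791087070202046 0.18531715353835437
-8.822809679856922
-8.245844857509644
-7.236796349476582
```

```bash
python3 -m crank '[{"xyz":[0.29,0.22,2],"delta_rot":[0,0,-1],"claw":0.3},{"xyz":[0.29,0.22,4],"delta_rot":[0,0,-1],"claw":0.3},{"xyz":[0.29,0.22,5],"delta_rot":[0,0,-1],"claw":0.3},{"xyz":[0.29,0.22,5.45],"delta_rot":[0,0,-1],"claw":0.3},{"xyz":[0.29,0.22,5.45],"delta_rot":[0,0,-1],"claw":0.3},{"xyz":[0.29,0.22,5.45],"delta_rot":[0,0,-1],"claw":1},{"xyz":[0.29,0.22,5.45],"delta_rot":[0,0,-1],"claw":1},{"xyz":[0.29,0.22,5.45],"delta_rot":[0,0,-1],"claw":1},{"xyz":[0.29,0.22,5.45],"delta_rot":[0,0,-1],"claw":1},{"xyz":[0.29,0.22,5.45],"delta_rot":[0,0,-1],"claw":1}]' 50
```

```text
time_s: 3.3
tcp_pos: [0.4898, 0.0238, 0.0362]
eef_rot: [-180.0, -0.0, -8.6]
contact_force: [-0.4, 0.1, 0.3]
gripper_width: 0.0167
gripper_force: 0.0
```

```bash
python3 -m crank '[{"xyz":[0,0,0],"delta_rot":[0,0,0],"claw":1},{"xyz":[0,0,0],"delta_rot":[0,0,0],"claw":1},{"xyz":[0,0,0],"delta_rot":[0,0,0],"claw":1},{"xyz":[0,0,-0.7],"delta_rot":[0,0,0],"claw":1},{"xyz":[0,0,-1.8],"delta_rot":[0,0,0],"claw":1},{"xyz":[0,0,-2.8],"delta_rot":[0,0,0],"claw":1},{"xyz":[-0.6,-1.2,-2.8],"delta_rot":[0,0,-6],"claw":1},{"xyz":[-1.2,-2.4,-2.8],"delta_rot":[0,0,-13],"claw":1},{"xyz":[-1.8,-3.5,-2.8],"delta_rot":[0,0,-19],"claw":1},{"xyz":[-2.4,-4.6,-2.8],"delta_rot":[0,0,-25],"claw":1},{"xyz":[-3.0,-5.8,-2.8],"delta_rot":[0,0,-31],"claw":1},{"xyz":[-3.4,-6.5,-2.8],"delta_rot":[0,0,-35],"claw":1},{"xyz":[-3.61,-6.94,-2.8],"delta_rot":[0,0,-37.1],"claw":1},{"xyz":[-3.61,-6.94,-2.8],"delta_rot":[0,0,-37.1],"claw":1},{"xyz":[-3.61,-6.94,-2.8],"delta_rot":[0,0,-37.1],"claw":1}]' 50
python3 - <<'E'
from h import *
import cv2,pickle
s=r.get_state(); c=optics.capture('wrist'); pickle.dump((s,c),open('w2.pkl','wb'))
cv2.imwrite('pics/w2.png',cv2.resize(c['img'],(800,600),interpolation=cv2.INTER_CUBIC)); print(s['time_s'],s['tcp_pos'],s['eef_rot'])
E
```

```text
time_s: 5.18
tcp_pos: [0.4138, 0.2453, 0.1198]
eef_rot: [180.0, 0.0, 28.4]
contact_force: [-0.1, -0.5, 0.2]
gripper_width: 0.0138
gripper_force: 50.0
5.175 [0.41382756 0.24525228 0.11983534] [1.79989682e+02 3.44365191e-02 2.84087807e+01]
```

View pics/w2.png

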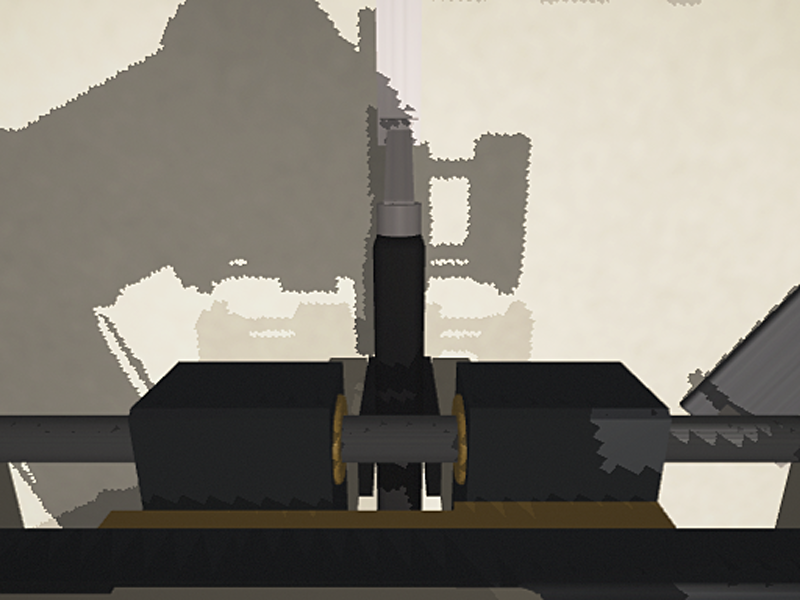

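```bash
python3 -m crank '[{"xyz":[0,0,-1],"delta_rot":[0,10,0],"claw":1},{"xyz":[0,0,-2],"delta_rot":[0,20,0],"claw":1},{"xyz":[0,0,-2],"delta_rot":[0,20,0],"claw":1},{"xyz":[0,0,-2],"delta_rot":[0,20,0],"claw":1}]' 50
python3 - <<'E'
from h import *
import cv2,pickle
s=r.get_state(); c=optics.capture('wrist'); pickle.dump((s,c),open('w3.pkl','wb'))
cv2.imwrite('pics/w3.png',cv2.resize(c['img'],(800,600),interpolation=cv2.INTER_CUBIC)); print(s['time_s'],s['tcp_pos'],s['eef_rot'])
E
```

```text
time_s: 5.72
tcp_pos: [0.414, 0.2455, 0.1809]
eef_rot: [-179.9, -20.1, 28.4]
contact_force: [-0.7, 0.5, -0.5]
gripper_width: 0.0135
gripper_force: 50.0
5.725 [0.41398741 0.24552812 0.18089913] [-179.93499671  -20.07816317   28.4334439 ]
```

View pics/w3.png

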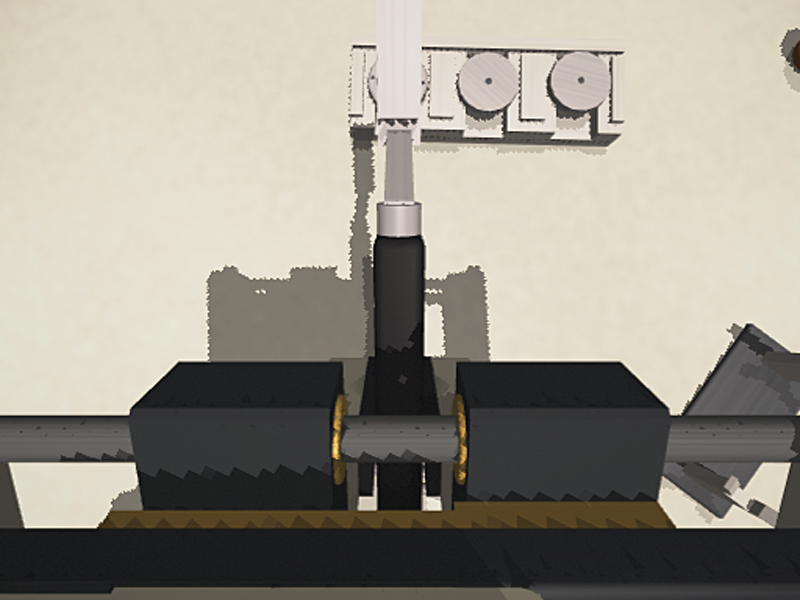

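Run:
```python
from h import *
import pickle
s,c=pickle.load(open('w3.pkl','rb'));K=cam(c,s)
g=lambda u,v,z:hit(K,u/1.5625,v/1.5625,z)
m=g(489,81,.032);q=g(581,81.5,.032);h=g(399.5,80,.032)
for p in(h,m,q): print(p)
print(np.linalg.norm(m-q),np.linalg.norm(m-h)); d=h-q; print(np.degrees(np.arctan2(d[1],d[0]))-90)
for e in [((352,129),(617,146)),((352,46),(623,52))]:
  a,b=[g(*p,.028) for p in e]; d=a-b; print(np.degrees(np.arctan2(d[1],d[0]))-90,a,b)
y=np.radians(28.4); ux=np.array([np.cos(y),np.sin(y)]);uy=np.array([-ux[1],ux[0]])
for p in(h,m,q): e=(p-s['tcp_pos'])[:2]; print(e@ux,e@uy)
```

```text
[0.57331286 0.33206131 0.032     ]
[0.60043351 0.28054886 0.032     ]
[0.62862095 0.22776918 0.032     ]
0.05983499218133107 0.05821565364399539
27.9378510858691
24.66942787230218 [0.53123746 0.34463155 0.028     ] [0.60364972 0.18697445 0.028     ]
27.114433129809854 [0.58049227 0.37165801 0.028     ] [0.66215513 0.21217387 0.028     ]
0.18130768638360806 0.0003397661483663863
0.18066375568591458 -0.05787232608730404
0.18035550197240152 -0.1177065242434426
```

```bash
python3 -m crank '[{"xyz":[-0.4,0,1.1],"delta_rot":[0,-10,0],"claw":1},{"xyz":[-0.8,0,2.2],"delta_rot":[0,-20,0],"claw":1},{"xyz":[-1.2,0,3.4],"delta_rot":[0,-20,0],"claw":1},{"xyz":[-1.628,0,4.473],"delta_rot":[0,-20,0],"claw":1},{"xyz":[-1.628,0,4.473],"delta_rot":[0,-20,0],"claw":1},{"xyz":[-1.628,0,4.473],"delta_rot":[0,-20,0],"claw":1}]' 50
python3 - <<'E'
from h import *
import cv2
s=r.get_state(); print(s['tcp_pos'],s['eef_rot'],s['contact_force'])
c=optics.capture('side')['img'];cv2.imwrite('pics/s1.png',cv2.resize(c[140:330,100:350],(800,608),interpolation=cv2.INTER_CUBIC)[:600])
E
```

```text
time_s: 6.52
tcp_pos: [0.4148, 0.2467, 0.0377]
eef_rot: [180.0, -0.0, 28.5]
contact_force: [-0.3, 0.1, 0.5]
gripper_width: 0.0136
gripper_force: 50.0
[0.4148187  0.24666829 0.03773489] [ 1.79993484e+02 -6.98583510e-03  2.84737570e+01] [-0.28598423  0.09553741  0.45369277]
```

View pics/s1.png

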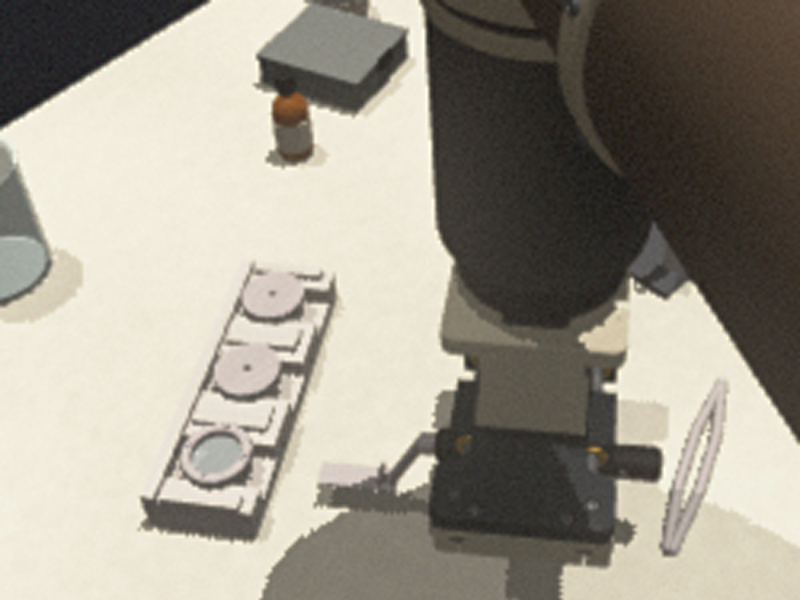

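```bash
python3 -m crank '[{"xyz":[0.5,0,0],"delta_rot":[0,0,0],"claw":1},{"xyz":[1,0,0],"delta_rot":[0,0,0],"claw":1},{"xyz":[1.5,0,0],"delta_rot":[0,0,0],"claw":1},{"xyz":[1.9,0,0],"delta_rot":[0,0,0],"claw":1},{"xyz":[2.2,0,0],"delta_rot":[0,0,0],"claw":1},{"xyz":[2.35,0,0],"delta_rot":[0,0,0],"claw":1},{"xyz":[2.35,0,0],"delta_rot":[0,0,0],"claw":1}]' 50
python3 - <<'E'
from h import *
import cv2
s=r.get_state(); print(s['tcp_pos'],s['eef_rot'],s['contact_force'],s['moment'])
c=optics.capture('side')['img'];cv2.imwrite('pics/s2.png',cv2.resize(c[200:320,130:290],(800,600),interpolation=cv2.INTER_CUBIC)[:600])
E
```

```text
time_s: 7.45
tcp_pos: [0.4758, 0.2794, 0.0371]
eef_rot: [180.0, 0.0, 28.5]
contact_force: [-0.5, -0.5, -0.3]
gripper_width: 0.0133
gripper_force: 50.0
[0.47582492 0.27941416 0.03706674] [1.79993740e+02 2.35202499e-02 2.84689787e+01] [-0.50233272 -0.50881145 -0.26522025] [-0.0633522   0.03409322  0.03618977]
```

View pics/s2.png

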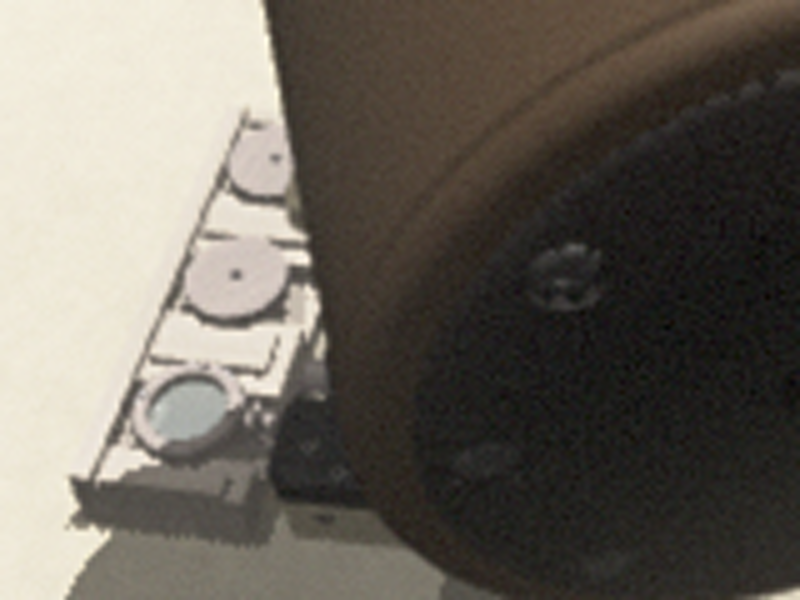

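```bash
python3 -m crank '[{"xyz":[0.04,0,0],"delta_rot":[0,0,0],"claw":1},{"xyz":[0.07,0,0],"delta_rot":[0,0,0],"claw":1},{"xyz":[0.07,0,0],"delta_rot":[0,0,0],"claw":1},{"xyz":[0.07,0,-0.06],"delta_rot":[0,0,0],"claw":1},{"xyz":[0.07,0,-0.12],"delta_rot":[0,0,0],"claw":1},{"xyz":[0.07,0,-0.18],"delta_rot":[0,0,0],"claw":1},{"xyz":[0.07,0,-0.26],"delta_rot":[0,0,0],"claw":1},{"xyz":[0.07,0,-0.38],"delta_rot":[0,0,0],"claw":1},{"xyz":[0.07,0,-0.55],"delta_rot":[0,0,0],"claw":1},{"xyz":[0.07,0,-0.75],"delta_rot":[0,0,0],"claw":1},{"xyz":[0.07,0,-0.9],"delta_rot":[0,0,0],"claw":1},{"xyz":[0.07,0,-1.0],"delta_rot":[0,0,0],"claw":1},{"xyz":[0.07,0,-1.0],"delta_rot":[0,0,0],"claw":1}]' 50
python3 - <<'E'
from h import *
import cv2
s=r.get_state(); print(s['tcp_pos'],s['eef_rot'],s['contact_force'],s['moment'])
a=optics.capture('side')['img'][200:320,130:290];b=optics.capture('wrist')['img'][0:200,130:390]
cv2.imwrite('pics/s3.png',np.hstack([cv2.resize(a,(400,300),interpolation=cv2.INTER_CUBIC),cv2.resize(b,(390,300),interpolation=cv2.INTER_CUBIC)]))
E
```

```text
time_s: 9.12
tcp_pos: [0.4777, 0.2806, 0.0675]
eef_rot: [-180.0, -0.0, 28.5]
contact_force: [0.0, 0.1, -1.2]
gripper_width: 0.0134
gripper_force: 50.0
[0.47774937 0.28062591 0.06751571] [-1.79989601e+02 -2.62562723e-02  2.84820216e+01] [ 0.00963313  0.10265877 -1.16033682] [-0.03691802 -0.01869682  0.02252328]
```

View pics/s3.png

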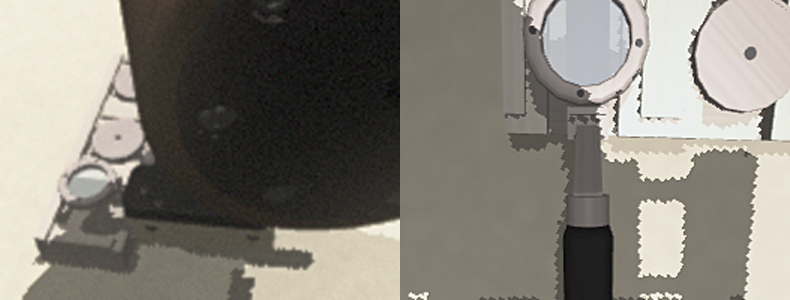

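Run:
```python
import cv2,numpy as np
t=cv2.imread('pics/top0.png')[155:265,340:480]; s=cv2.imread('pics/side0.png')[0:190,255:385]
I=cv2.INTER_CUBIC
a=cv2.resize(t,(420,330),interpolation=I); b=cv2.resize(s[110:190,0:120],(380,253),interpolation=I)
w=cv2.imread('pics/w1.png')[0:240,560:800]
o=np.zeros((600,800,3),np.uint8); o[:330,:420]=a; o[:253,420:]=b
o[330:570,:240]=w; o[260:600,420:653]=cv2.resize(s,(233,340),interpolation=I)
cv2.imwrite('pics/comp.png',cv2.convertScaleAbs(o,alpha=1.5,beta=10))
```

```text
(no output)
```

View pics/comp.png

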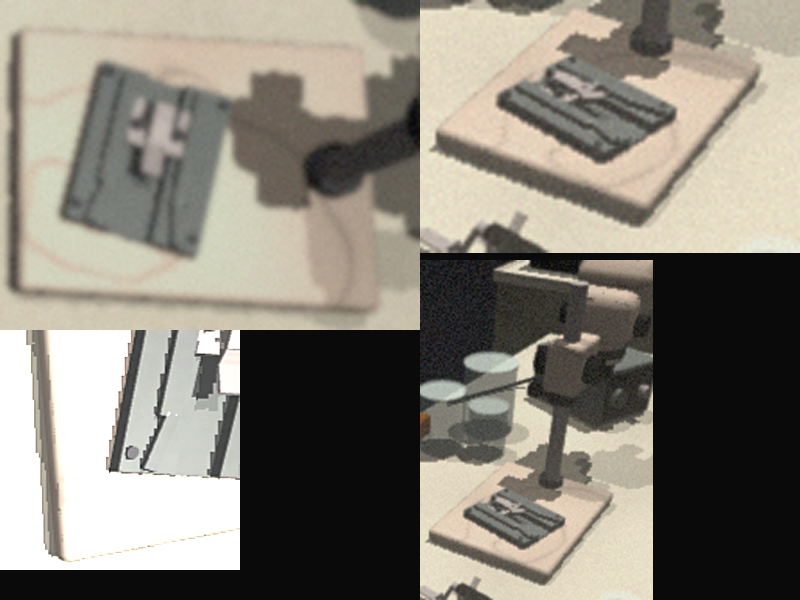

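```bash
cat > tri.py <<'E'
from h import *
import pickle
from scipy.optimize import least_squares
c={n:cam(optics.capture(n)) for n in('side','top')}
s,w=pickle.load(open('w1.pkl','rb'));c['w']=cam(w,s)
T=lambda u,v:('top',340+u/3,155+v/3)
S=lambda u,v:('side',255+(u-420)/3.1667,110+v/3.1667)
W=lambda u,v:('w',u/1.5625,v/1.5625)
def tri(obs): 
    f=lambda p:np.concatenate([np.subtract(proj(c[n],p),(u,v)) for n,u,v in obs]); q=least_squares(f,[.55,-.2,.03]); return q.x,np.round(q.fun,1)
if __name__=='__main__':
  for l,o in dict(fl=[T(100,63),S(500,97)],fr=[T(229,97),S(560,57)],nr=[T(194,257),S(674,112)],nl=[T(62,217),S(602,158)],nlw=[T(62,217),S(602,158),W(668,140)],
   col=[T(330,180),S(655,48)],basenl=[T(18,292),S(643,222)]).items(): print(l,*tri(o))
  # joint fit of plate 122x96
  obs=[(-55,48,T(62,217)),(-55,48,S(602,158)),(-55,48,W(668,140)),(67,48,T(100,63)),(67,48,S(500,97)),(67,-48,T(229,97)),(67,-48,S(560,57)),(-55,-48,T(194,257)),(-55,-48,S(674,112))]
  def f(p):
    u=np.array([np.cos(p[3]),np.sin(p[3]),0]);v=np.array([-u[1],u[0],0]);o=[]
    for a,b,(n,x,y) in obs: o+=list((3 if n=='w' else 1)*(np.subtract(proj(c[n],p[:3]+a*u/1e3+b*v/1e3),(x,y))))
    return np.array(o)
  q=least_squares(f,[.58,-.2,.03,-.2]);print(q.x,np.degrees(q.x[3]),np.round(q.fun,1))
E
python3 tri.py
```

```text
fl [ 0.64828007 -0.17063216  0.03160065] [ 0.1  0.3 -0.4 -0.1]
fr [ 0.63521335 -0.26594401  0.02747808] [-0.3 -1.2  1.6  0.4]
nr [ 0.51226846 -0.24036531  0.02805919] [-0.1 -0.3  0.4  0.1]
nl [ 0.53276601 -0.1463628   0.0270667 ] [-0.1 -0.3  0.3  0.1]
nlw [ 0.53395954 -0.14504465  0.02437238] [-1.  -0.6 -0.4  1.   0.8  0.3]
col [ 0.57877756 -0.34246773  0.01984892] [-0.  -0.2  0.3  0.1]
basenl [ 4.79971860e-01 -1.22460204e-01 -1.74794228e-04] [-0.1 -0.4  0.4  0.1]
[ 0.57708758 -0.20262614  0.02679581 -0.22832275] -13.081929709118382 [-1.4 -1.1 -0.8  0.5  1.   0.3 -0.3 -1.2 -1.9  0.7 -1.1  0.5  2.4  1.2
 -1.9 -0.6 -0.3  1. ]
```

```bash
python3 -m crank '[{"xyz":[-0.08,0.11,-0.1],"delta_rot":[0,0,0.4],"claw":1},{"xyz":[-0.31,0.41,-0.3],"delta_rot":[0,0,1.4],"claw":1},{"xyz":[-0.68,0.88,-0.6],"delta_rot":[0,0,3],"claw":1},{"xyz":[-1.16,1.51,-0.95],"delta_rot":[0,0,5.2],"claw":1},{"xyz":[-1.73,2.25,-1.3],"delta_rot":[0,0,7.7],"claw":1},{"xyz":[-2.38,3.1,-1.65],"delta_rot":[0,0,10.6],"claw":1},{"xyz":[-3.09,4.02,-1.95],"delta_rot":[0,0,13.8],"claw":1},{"xyz":[-3.84,4.98,-2.2],"delta_rot":[0,0,17.1],"claw":1},{"xyz":[-4.6,5.98,-2.4],"delta_rot":[0,0,20.5],"claw":1},{"xyz":[-5.36,6.97,-2.55],"delta_rot":[0,0,23.9],"claw":1},{"xyz":[-6.11,7.93,-2.65],"delta_rot":[0,0,27.2],"claw":1},{"xyz":[-6.82,8.85,-2.72],"delta_rot":[0,0,30.4],"claw":1},{"xyz":[-7.47,9.7,-2.75],"delta_rot":[0,0,33.3],"claw":1},{"xyz":[-8.04,10.44,-2.75],"delta_rot":[0,0,35.8],"claw":1},{"xyz":[-8.52,11.07,-2.75],"delta_rot":[0,0,38],"claw":1},{"xyz":[-8.89,11.54,-2.75],"delta_rot":[0,0,39.6],"claw":1},{"xyz":[-9.12,11.84,-2.75],"delta_rot":[0,0,40.6],"claw":1},{"xyz":[-9.2,11.95,-2.75],"delta_rot":[0,0,41],"claw":1},{"xyz":[-9.2,11.95,-2.75],"delta_rot":[0,0,41],"claw":1},{"xyz":[-9.2,11.95,-2.75],"delta_rot":[0,0,41],"claw":1}]' 50
python3 - <<'E'
from h import *
import cv2,pickle
s=r.get_state(); c=optics.capture('wrist'); pickle.dump((s,c),open('w4.pkl','wb'))
cv2.imwrite('pics/w4.png',cv2.resize(c['img'][:256,90:430],(796,600),interpolation=cv2.INTER_CUBIC)); print(s['time_s'],s['tcp_pos'],s['eef_rot'],s['contact_force'],s['moment'])
E
```

```text
time_s: 11.82
tcp_pos: [0.4061, -0.1659, 0.1498]
eef_rot: [-180.0, -0.0, -12.5]
contact_force: [0.1, -0.3, -1.7]
gripper_width: 0.0136
gripper_force: 50.0
11.825 [ 0.40608375 -0.16586954  0.14979867] [-1.79994838e+02 -4.63413703e-03 -1.24852924e+01] [ 0.14481002 -0.32254408 -1.70157362] [0.00766782 0.02161951 0.00979755]
```

View pics/w4.png

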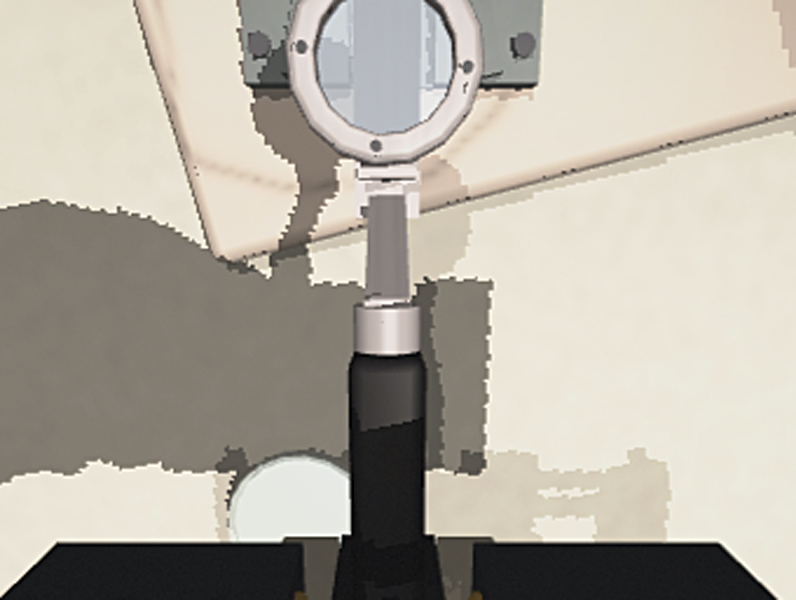

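Run:
```python
from h import *
import pickle
s,c=pickle.load(open('w4.pkl','rb'));K=cam(c,s)
g=lambda u,v,z:hit(K,90+u/2.341,v/2.344,z)
y=np.radians(-12.49);ux=np.array([np.cos(y),np.sin(y)]);uy=np.array([-ux[1],ux[0]])
for z in(.018,.022,.026,.03):
  a,b=g(246,83,z),g(539,83,z); m=(a+b)/2; e=(m-s['tcp_pos'])[:2]; d=a-b
  print(z,m,np.linalg.norm(d),np.degrees(np.arctan2(d[1],d[0]))-90,e@ux,e@uy)
for n,u,v,z in(('hold',385,63,.122),('blade',388,100,.113),('heel',387,170,.118)):
  e=(g(u,v,z)-s['tcp_pos'])[:2]; print(n,e@ux,e@uy)
```

```text
0.018 [ 0.52530963 -0.19293233  0.018     ] 0.10129267810640318 -12.514252105892936 0.12225710579445086 -0.0006374214116475251
0.022 [ 0.52470604 -0.19276822  0.022     ] 0.09989756581155855 -12.514252105892936 0.1216323084280233 -0.000607740020750268
0.026 [ 0.52410245 -0.19260412  0.026     ] 0.09850245351671393 -12.51425210589295 0.12100751106159588 -0.0005780586298530407
0.03 [ 0.52349886 -0.19244002  0.03      ] 0.09710734122186929 -12.514252105892965 0.12038271369516845 -0.0005483772389558135
hold 0.11004339638566807 0.001797541481893954
blade 0.1037826449263126 0.001118954292517342
heel 0.08806792211293457 0.001364764538829806
```

```bash
python3 -m crank '[{"xyz":[0.03,0,0.1],"delta_rot":[0,0,0],"claw":1},{"xyz":[0.12,0,0.3],"delta_rot":[0,0,0],"claw":1},{"xyz":[0.3,0.02,0.6],"delta_rot":[0,0,0],"claw":1},{"xyz":[0.5,0.04,1.0],"delta_rot":[0,0,0],"claw":1},{"xyz":[0.7,0.06,1.5],"delta_rot":[0,0,0],"claw":1},{"xyz":[0.88,0.06,2.0],"delta_rot":[0,0,0],"claw":1},{"xyz":[1.0,0.06,2.4],"delta_rot":[0,0,0],"claw":1},{"xyz":[1.07,0.06,2.65],"delta_rot":[0,0,0],"claw":1},{"xyz":[1.1,0.06,2.8],"delta_rot":[0,0,0],"claw":1},{"xyz":[1.1,0.06,2.8],"delta_rot":[0,0,0],"claw":1},{"xyz":[1.1,0.06,2.8],"delta_rot":[0,0,0],"claw":1}]' 50
python3 - <<'E'
from h import *
import cv2,pickle
S=[]
for i in range(8):
  if i%4==0: c=optics.capture(['wrist','side'][i//4]); cv2.imwrite(f'pics/w5_{i}.png',c['img'])
s=r.get_state(); print(s['time_s'],s['tcp_pos'],s['contact_force'],s['moment'])
E
```

```text
time_s: 13.25
tcp_pos: [0.438, -0.1751, 0.0662]
eef_rot: [-180.0, -0.0, -12.5]
contact_force: [-0.1, 0.9, -0.2]
gripper_width: 0.0139
gripper_force: 50.0
13.35 [ 0.43807745 -0.17510909  0.06620855] [-0.43723947  0.51549717 -0.3155815 ] [-0.04426036  0.05800166  0.01564057]
```

```bash
cat > snap.py <<'E'
import sys,pickle
from h import *
s=r.get_state(); c=optics.capture('wrist'); s2=r.get_state()
pickle.dump((s,c['img']),open(f'z_{sys.argv[1]}.pkl','wb'))
print(sys.argv[1],round(s['time_s'],2),np.round(s['tcp_pos'],4),np.round((s['contact_force']+s2['contact_force'])/2,2),np.round((s['moment']+s2['moment'])/2,3))
E
C="python3 -m crank"
python3 -m crank '[{"xyz":[0,0,0.15],"delta_rot":[0,0,0],"claw":1},{"xyz":[0,0,0.35],"delta_rot":[0,0,0],"claw":1},{"xyz":[0,0,0.43],"delta_rot":[0,0,0],"claw":1},{"xyz":[0,0,0.43],"delta_rot":[0,0,0],"claw":1}]' 50 >/dev/null; python3 snap.py 36
python3 -m crank '[{"xyz":[0,0,0.067],"delta_rot":[0,0,0],"claw":1},{"xyz":[0,0,0.067],"delta_rot":[0,0,0],"claw":1}]' >/dev/null; python3 snap.py 34
python3 -m crank '[{"xyz":[0,0,0.067],"delta_rot":[0,0,0],"claw":1},{"xyz":[0,0,0.067],"delta_rot":[0,0,0],"claw":1}]' >/dev/null; python3 snap.py 32
python3 -m crank '[{"xyz":[0,0,0.067],"delta_rot":[0,0,0],"claw":1},{"xyz":[0,0,0.067],"delta_rot":[0,0,0],"claw":1}]' >/dev/null; python3 snap.py 30
python3 -m crank '[{"xyz":[0,0,0.067],"delta_rot":[0,0,0],"claw":1},{"xyz":[0,0,0.067],"delta_rot":[0,0,0],"claw":1}]' >/dev/null; python3 snap.py 28
python3 -m crank '[{"xyz":[0,0,0.067],"delta_rot":[0,0,0],"claw":1},{"xyz":[0,0,0.067],"delta_rot":[0,0,0],"claw":1}]' >/dev/null; python3 snap.py 26
python3 -m crank '[{"xyz":[0,0,0.067],"delta_rot":[0,0,0],"claw":1},{"xyz":[0,0,0.067],"delta_rot":[0,0,0],"claw":1}]' >/dev/null; python3 snap.py 24
cat > cmp.py <<'E'
import sys,pickle,cv2,numpy as np
L=lambda k:cv2.cvtColor(pickle.load(open(f'z_{k}.pkl','rb'))[1],cv2.COLOR_BGR2GRAY)
# ring patch: crop 285..480,0..160 of the earlier view -> full coords
x0,y0,x1,y1=210,0,300,72
a=L(sys.argv[1]).astype(np.float32)
# ring mask (outside glass): annulus around (254.5,27) r 29..40
yy,xx=np.mgrid[:384,:512];rr=np.hypot(xx-254.5,yy-27);m=((rr>30)&(rr<40)).astype(np.uint8)*255
p0=cv2.goodFeaturesToTrack(a.astype(np.uint8),40,.01,3,mask=m)
for k in sys.argv[2:]:
    b=L(k); p,st,e=cv2.calcOpticalFlowPyrLK(a.astype(np.uint8),b,p0,None,winSize=(9,9)); ok=st[:,0]==1
    M,inl=cv2.estimateAffinePartial2D(p0[ok],p[ok],ransacReprojThreshold=.5)
    d=M[:,:2]@[254.5,27]+M[:,2]-[254.5,27]; print(k,int(ok.sum()),int(inl.sum()),'shift',np.round(d,2),'scale',round(float(np.hypot(M[0,0],M[1,0])),4),'absdiff',round(float(np.abs(a-b)[(m>0)].mean()),2))
E
python3 cmp.py 36 34 32 30 28 26 24
```

```text
36 13.85 [ 0.4376 -0.1751  0.0525] [ 0.25 -0.1  -1.72] [-0.031  0.047  0.007]
34 14.15 [ 0.4379 -0.1751  0.0508] [ 0.15  0.1  -0.87] [-0.023 -0.012  0.043]
32 14.45 [ 0.4378 -0.1751  0.0487] [-0.05 -0.07 -1.3 ] [-0.023  0.021 -0.008]
30 14.75 [ 0.4377 -0.1751  0.0467] [-0.22  0.41 -0.72] [-0.049 -0.044  0.025]
28 15.05 [ 0.4377 -0.1751  0.0447] [-0.42  0.03 -0.85] [ 0.05   0.027 -0.014]
26 15.35 [ 0.4377 -0.1752  0.0429] [-2.34  0.79  5.17] [ 0.209  0.556 -0.036]
24 15.65 [ 0.4371 -0.1751  0.0409] [-4.99  1.79  7.36] [0.514 1.29  0.066]
34 23 20 shift [-0.15 -0.72] scale 1.0031 absdiff 9.3
32 23 15 shift [-0.16 -2.  ] scale 1.0173 absdiff 20.58
30 22 18 shift [-0.23 -2.96] scale 1.0301 absdiff 28.38
28 20 13 shift [-0.19 -3.89] scale 1.0441 absdiff 33.54
26 20 13 shift [-0.21 -4.62] scale 1.0553 absdiff 35.74
24 18 13 shift [-0.55 -7.1 ] scale 1.0693 absdiff 44.55
```

```bash
python3 -m crank '[{"xyz":[0,0,-0.13],"delta_rot":[0,0,0],"claw":1},{"xyz":[0,0,-0.26],"delta_rot":[0,0,0],"claw":1},{"xyz":[0,0,-0.26],"delta_rot":[0,0,0],"claw":1},{"xyz":[0,0,-0.26],"delta_rot":[0,0,0],"claw":1}]' >/dev/null; python3 snap.py up
python3 cmp.py 36 up 32 30
python3 - <<'E'
import pickle,cv2,numpy as np
L=lambda k:cv2.cvtColor(pickle.load(open(f'z_{k}.pkl','rb'))[1],cv2.COLOR_BGR2GRAY)
a,b=L('36'),L('up')
m=np.zeros_like(a); m[70:232,238:274]=255
p0=cv2.goodFeaturesToTrack(a,40,.02,4,mask=m); p,st,e=cv2.calcOpticalFlowPyrLK(a,b,p0,None,winSize=(9,9))
for q,w in sorted(zip(p0[:,0].tolist(),(p-p0)[:,0].tolist()),key=lambda t:t[0][1]): print(np.round(q),np.round(w,2))
E
```

```text
up 16.2 [ 0.4378 -0.1751  0.0486] [ 0.31  0.4  -1.13] [-0.003  0.008  0.015]
up 23 18 shift [-0.15 -2.38] scale 1.0186 absdiff 23.88
32 23 15 shift [-0.16 -2.  ] scale 1.0173 absdiff 20.58
30 22 18 shift [-0.23 -2.96] scale 1.0301 absdiff 28.38
[245.  70.] [ 0.13 -1.6 ]
[251.  70.] [-0.5  -1.49]
[270.  73.] [-0.08  0.06]
[243.  76.] [-0.03 -1.34]
[254.  76.] [-1.95 -1.61]
[266.  76.] [-0.07 -1.37]
[270.  78.] [-0.99 -0.13]
[246.  79.] [ 0.62 -1.47]
[266.  82.] [ 0.2  -1.38]
[262.  84.] [ 0.23 -1.31]
[246.  86.] [-0.19 -0.43]
[244.  91.] [-0.37 -0.8 ]
[270.  92.] [ 0.1  -2.03]
[265.  93.] [ 0.12 -1.38]
[245.  98.] [  -9.02 -103.12]
[266.  99.] [0.25 0.46]
[246. 112.] [-0.01  1.15]
[266. 113.] [0.21 0.58]
[253. 124.] [-0.8   0.34]
[245. 125.] [0.17 0.14]
[264. 127.] [-0.04  0.43]
[259. 128.] [-3.64  0.77]
[246. 129.] [0.07 0.24]
[268. 130.] [0.21 0.58]
[255. 130.] [-0.1   0.44]
[259. 133.] [0.02 0.47]
[271. 141.] [0.08 1.73]
[269. 147.] [0.04 0.94]
[264. 149.] [-0.15  0.79]
[253. 149.] [0.13 0.7 ]
[260. 149.] [-0.07  0.74]
[241. 150.] [0.03 0.63]
[269. 151.] [0.25 0.77]
[238. 155.] [-0.25  1.42]
[266. 179.] [0.26 0.14]
[251. 181.] [-5.15  1.03]
[238. 227.] [-0.01  0.01]
[272. 227.] [ -0.08 -11.08]
```

Run:
```python
from h import *
c=optics.capture('wrist');s=r.get_state();K=cam(c,s)
R=Ro.from_euler('xyz',s['eef_rot'],degrees=True).as_matrix();g=np.array(s['tcp_pos'])-R[:,2]*r.pinch_z
def P(x,z,th):
    t=np.radians(th);X=x*np.cos(t)-z*np.sin(t);Z=x*np.sin(t)+z*np.cos(t); return np.array(proj(K,g+R[:,0]*X/1e3-R[:,2]*Z/1e3))
for n,x,z in(('heeltop',88,-28),('heelback',82,-36),('front',55,8),('shank',65,-5),('tip',122,-36)): print(n,P(x,z,0),[np.round(P(x,z,t)-P(x,z,0),2) for t in(.5,1,2,3)])
```

```text
heeltop [258.17394825  69.74283636] [array([ 0.02, -0.65]), array([ 0.03, -1.29]), array([ 0.06, -2.55]), array([ 0.1 , -3.77])]
heelback [258.00716711  83.37437779] [array([ 0.01, -0.69]), array([ 0.03, -1.37]), array([ 0.05, -2.71]), array([ 0.08, -4.03])]
front [258.84308424 150.34763162] [array([0.01, 0.37]), array([0.03, 0.76]), array([0.05, 1.57]), array([0.08, 2.44])]
shank [258.56420341 122.45075669] [array([0.01, 0.01]), array([0.03, 0.04]), array([0.06, 0.12]), array([0.08, 0.26])]
tip [258.15223812  -5.19609439] [array([ 0.02, -1.39]), array([ 0.04, -2.79]), array([ 0.09, -5.57]), array([ 0.14, -8.35])]
```

```bash
python3 -m crank '[{"xyz":[0,0,0],"delta_rot":[0,-1,0],"claw":1},{"xyz":[0,0,0],"delta_rot":[0,-1,0],"claw":1}]' 60 >/dev/null; python3 snap.py p0
python3 -m crank '[{"xyz":[0.1,0,-0.002],"delta_rot":[0,0,0],"claw":1},{"xyz":[0.2,0,-0.003],"delta_rot":[0,0,0],"claw":1},{"xyz":[0.3,0,-0.005],"delta_rot":[0,0,0],"claw":1},{"xyz":[0.4,0,-0.007],"delta_rot":[0,0,0],"claw":1},{"xyz":[0.4,0,-0.007],"delta_rot":[0,0,0],"claw":1}]' >/dev/null; python3 snap.py p12
python3 -m crank '[{"xyz":[0.05,0,-0.001],"delta_rot":[0,0,0],"claw":1},{"xyz":[0.1,0,-0.002],"delta_rot":[0,0,0],"claw":1},{"xyz":[0.1,0,-0.002],"delta_rot":[0,0,0],"claw":1}]' >/dev/null; python3 snap.py p15
python3 cmp.py p0 p12 p15
```

```text
p0 16.55 [ 0.4383 -0.1752  0.0486] [-0.26  0.84 -0.22] [-0.055 -0.064 -0.022]
p12 17.23 [ 0.4497 -0.1777  0.0485] [-0.46 -0.02 -0.78] [-0.084 -0.046 -0.011]
p15 17.65 [ 0.4522 -0.1784  0.0485] [-2.02  0.8  -0.33] [0.132 0.662 0.017]
p12 26 17 shift [0.61 0.18] scale 1.0012 absdiff 13.95
p15 26 14 shift [0.66 0.73] scale 1.002 absdiff 15.93
```

```bash
python3 -m crank '[{"xyz":[0.03,0,0],"delta_rot":[0,0,0],"claw":1},{"xyz":[0.05,0,-0.001],"delta_rot":[0,0,0],"claw":1}]' >/dev/null; python3 snap.py q1
python3 -m crank '[{"xyz":[0.03,0,0],"delta_rot":[0,0,0],"claw":1},{"xyz":[0.05,0,-0.001],"delta_rot":[0,0,0],"claw":1}]' >/dev/null; python3 snap.py q2
python3 -m crank '[{"xyz":[0.03,0,0],"delta_rot":[0,0,0],"claw":1},{"xyz":[0.05,0,-0.001],"delta_rot":[0,0,0],"claw":1}]' >/dev/null; python3 snap.py q3
python3 cmp.py p15 q1 q2 q3
```

```text
q1 17.95 [ 0.4538 -0.1787  0.0486] [-2.83  0.28  0.07] [ 0.138  0.693 -0.003]
q2 18.25 [ 0.4552 -0.179   0.0485] [-3.33  0.68  1.3 ] [0.304 1.105 0.005]
q3 18.55 [ 0.4575 -0.1794  0.0487] [-0.81 -0.25 -0.22] [ 0.049  0.39  -0.027]
q1 24 22 shift [ 0.15 -0.  ] scale 0.9995 absdiff 4.41
q2 24 18 shift [0.08 0.04] scale 0.999 absdiff 4.56
q3 24 17 shift [ 0.4  -0.01] scale 0.9984 absdiff 7.64
```

```bash
python3 -m crank '[{"xyz":[0.03,0,0],"delta_rot":[0,0,0],"claw":1},{"xyz":[0.05,0,-0.001],"delta_rot":[0,0,0],"claw":1}]' >/dev/null; python3 snap.py q4
python3 -m crank '[{"xyz":[0.03,0,0],"delta_rot":[0,0,0],"claw":1},{"xyz":[0.05,0,-0.001],"delta_rot":[0,0,0],"claw":1}]' >/dev/null; python3 snap.py q5
python3 -m crank '[{"xyz":[0.03,0,0],"delta_rot":[0,0,0],"claw":1},{"xyz":[0.03,0,-0.001],"delta_rot":[0,0,0],"claw":1}]' >/dev/null; python3 snap.py q6
python3 cmp.py p15 q4 q5 q6
```

```text
q4 18.85 [ 0.4585 -0.1797  0.0486] [-1.17  0.8  -0.42] [ 0.087  0.417 -0.023]
q5 19.15 [ 0.4599 -0.18    0.0486] [-1.62  0.04 -1.32] [ 0.135  0.459 -0.019]
q6 19.45 [ 0.4608 -0.1802  0.0486] [-0.53  0.94 -1.  ] [0.083 0.336 0.006]
q4 24 17 shift [0.3 0. ] scale 0.9992 absdiff 6.11
q5 24 20 shift [0.23 0.03] scale 0.9992 absdiff 4.97
q6 24 20 shift [0.2  0.04] scale 0.9972 absdiff 4.87
```

```bash
python3 -m crank '[{"xyz":[0.03,0,-0.0005],"delta_rot":[0,0,0],"claw":1},{"xyz":[0.03,0,-0.0005],"delta_rot":[0,0,0],"claw":1}]' >/dev/null; python3 snap.py q7
python3 -m crank '[{"xyz":[0.03,0,-0.0005],"delta_rot":[0,0,0],"claw":1},{"xyz":[0.03,0,-0.0005],"delta_rot":[0,0,0],"claw":1}]' >/dev/null; python3 snap.py q8
python3 -m crank '[{"xyz":[0.03,0,-0.0005],"delta_rot":[0,0,0],"claw":1},{"xyz":[0.03,0,-0.0005],"delta_rot":[0,0,0],"claw":1}]' >/dev/null; python3 snap.py q9
```

```text
q7 19.75 [ 0.4614 -0.1804  0.0486] [-2.11  0.12  0.21] [0.27  0.663 0.005]
q8 20.05 [ 0.4615 -0.1805  0.0484] [-4.7   2.05  2.05] [0.629 1.581 0.023]
q9 20.35 [ 0.4614 -0.1807  0.0483] [-6.83  2.48  3.56] [0.938 2.373 0.049]
```

```bash
python3 -m crank '[{"xyz":[-0.07,0,0.001],"delta_rot":[0,0,0],"claw":1},{"xyz":[-0.14,0,0.002],"delta_rot":[0,0,0],"claw":1},{"xyz":[-0.14,0,0.002],"delta_rot":[0,0,0],"claw":1}]' >/dev/null; python3 snap.py r1
cat > pit.py <<'E'
import pickle,cv2,numpy as np,sys
L=lambda k:cv2.cvtColor(pickle.load(open(f'z_{k}.pkl','rb'))[1],cv2.COLOR_BGR2GRAY)
a=L(sys.argv[1])
for k in sys.argv[2:]:
  b=L(k)
  for n,(y0,y1) in dict(heel=(72,95),shank=(105,132),front=(140,158)).items():
    m=np.zeros_like(a); m[y0:y1,240:272]=255
    p0=cv2.goodFeaturesToTrack(a,30,.02,3,mask=m); p,st,e=cv2.calcOpticalFlowPyrLK(a,b,p0,None,winSize=(9,9)); print(k,n,np.round(np.median((p-p0)[st[:,0]==1][:,0] if 0 else (p-p0)[:,0],axis=0),2))
E
python3 pit.py 36 p0 q9 r1; python3 cmp.py q9 r1
```

```text
r1 20.77 [ 0.4598 -0.1799  0.0489] [ 0.24 -0.11 -0.41] [-0.021 -0.098 -0.007]
p0 heel [-0.17 -1.26]
p0 shank [0.57 0.66]
p0 front [0.04 0.73]
q9 heel [-2.22 45.75]
q9 shank [1.49 0.64]
q9 front [-0.36  1.02]
r1 heel [ 0.06 42.56]
r1 shank [0.47 0.4 ]
r1 front [0.06 0.79]
r1 17 12 shift [ 0.39 -3.83] scale 0.9984 absdiff 35.88
```

```bash
python3 -m crank '[{"xyz":[-0.1,0,0.002],"delta_rot":[0,0,0],"claw":1},{"xyz":[-0.25,0,0.004],"delta_rot":[0,0,0],"claw":1},{"xyz":[-0.5,0,0.009],"delta_rot":[0,0,0],"claw":1},{"xyz":[-0.75,0,0.013],"delta_rot":[0,0,0],"claw":1},{"xyz":[-1,0,0.017],"delta_rot":[0,0,0],"claw":1},{"xyz":[-1,0,0.017],"delta_rot":[0,0,0],"claw":1}]' >/dev/null; python3 snap.py r2
python3 cmp.py r1 r2
python3 - <<'E'
from h import *
import pickle,cv2
# find holder circle in wrist image, predict if stationary
s,i=pickle.load(open('z_r2.pkl','rb')); c=optics.capture('wrist'); K=cam(c,s)
s1,i1=pickle.load(open('z_r1.pkl','rb')); K1=cam(c,s1)
g=cv2.cvtColor(i,cv2.COLOR_BGR2GRAY); g1=cv2.cvtColor(i1,cv2.COLOR_BGR2GRAY)
# pick template in r1 of the ring's lower part and predict its place in r2
for (u,v) in((235,50),(275,50),(225,35),(285,35)):
    p=hit(K1,u,v,.043); q=np.array(proj(K,p)); print((u,v),'pred',np.round(q,1),end=' ')
    t=g1[v-7:v+8,u-9:u+10]; m=cv2.matchTemplate(g[:v+10],t,cv2.TM_CCOEFF_NORMED); _,mx,_,l=cv2.minMaxLoc(m); print('found',(l[0]+9,l[1]+7),round(mx,2))
E
```

```text
r2 21.57 [ 0.4293 -0.1733  0.0488] [ 0.21 -0.15 -0.88] [-0.036 -0.093 -0.035]
r2 14 2 shift [138.46 108.1 ] scale 3.9945 absdiff 64.98
(235, 50) pred [233.3 -28.6] found (170, 15) 0.73
(275, 50) pred [276.  -28.6] found (330, 19) 0.63
(225, 35) pred [222.5 -45.7] found (314, 7) 0.57
(285, 35) pred [286.7 -45.7] found (17, 29) 0.5
```

```bash
python3 -m crank '[{"xyz":[-0.3,0,0.005],"delta_rot":[0,0,0],"claw":1},{"xyz":[-0.8,0,0.013],"delta_rot":[0,0,0],"claw":1},{"xyz":[-1.2,0,0.02],"delta_rot":[0,0,0],"claw":1},{"xyz":[-1.4,0,0.024],"delta_rot":[0,0,0],"claw":1},{"xyz":[-1.4,0,-0.6],"delta_rot":[0,0,0],"claw":1},{"xyz":[-1.4,0,-1.5],"delta_rot":[0,0,0],"claw":1},{"xyz":[-1.4,0,-2.3],"delta_rot":[0,0,0],"claw":1},{"xyz":[-1.4,0,-2.3],"delta_rot":[0,0,0],"claw":1},{"xyz":[-1.4,0,-2.3],"delta_rot":[0,0,0],"claw":1}]' >/dev/null; python3 snap.py r3
python3 - <<'E'
from h import *
import cv2,pickle
s,i=pickle.load(open('z_r3.pkl','rb')); c=optics.capture('wrist'); K=cam(c,s); print(s['eef_rot'])
u=np.array([np.cos(np.radians(-12.5)),np.sin(np.radians(-12.5)),0])
# holder predicted centre at home
s9,_=pickle.load(open('z_q9.pkl','rb')); C=np.array(s9['tcp_pos'])+.108*u; C[2]=.043; print('home C',C)
for n in('top','side'):
    cc=optics.capture(n);K=cam(cc); p=np.array(proj(K,C)); print(n,p)
    g=cv2.imread(f'pics/{n}0.png').astype(int); d=np.abs(cc['img'].astype(int)-g).sum(2)
    x,y=p.astype(int); w=d[y-25:y+26,x-25:x+26]; m=(w>60); yy,xx=np.nonzero(m); print(m.sum(), xx.mean()+x-25 if m.sum() else 0, yy.mean()+y-25 if m.sum() else 0)
    for row in w[::2,::2]: print(''.join('#' if q>60 else ('+' if q>30 else '.') for q in row))
E
```

```text
r3 22.8 [ 0.3896 -0.1644  0.1179] [-0.18 -0.24 -0.9 ] [-0.022 -0.06   0.005]
[-179.98974391    1.01840021  -12.52475173]
home C [ 0.566889   -0.20402611  0.043     ]
top [389.96836869 212.42277796]
861 390.63995354239256 215.80255516840882
###+++++++++#++#+++++++++#
###++++++++#++++++++++++++
###++##+++##++++++++++++++
##+++++++++#+.++++#+++++++
###++++++++++.++++##++++++
##++#+++++#++.++++#++#++++
##+++++++###.++++++++++++#
#+++++++++##+.++++.++++++#
#++#++++++++++#####+#+#++#
#+++++++++#########+#+++##
#++++++++###++####++++++##
++++++++.###++####++++#+##
+++#++++.###+++###++++++##
++++++#++#########+++#+###
+++#++#+.##########++#++##
++++++#++#########+++++###
++++++++.+########+#+++###
++#++++#.#+.####+++++++###
+++++++++.....+++++#+++###
++++#++++++...+++++++++###
+++++++++#+++++#+++#++####
##..+++#++++++#+++++++####
###+.++++++#+++++++++#####
#####.++.+++++++++++++####
############+........+.+..
################++########
side [312.13498677 140.6612209 ]
641 309.58034321372855 141.5959438377535
##+#######+##+++..++...+..
#+#+#+##+#++#+##+++......+
###++##+###+++++.+........
#####+#+++++#+++.+.+...+++
+#####+...+.++.....+....#+
#+###++++.+++...+..++...++
++#++###+...+.++.+....++++
+#+#+++.+++++..+++.+++..++
+#+#+..++++++.+++.++..+#.+
+++++++++++.+.+.+.++.+.#..
+++...+#+#++++#.+####+++.#
++.+....#+#+##+++++#+++##+
...++++.++..+.#+.++++#####
++++.++++########++++++#+#
+++.+.++.#######+.......+#
.+++++.++++#####.+++...++#
...++++.++...###....+..+.#
#+...++.++.++.#..+......+#
++#+...++.++.++++.+...++++
#####+..+++++.++.+..#+++#+
#+#+##+..........+.+++++##
#+++###++...++...+#++##+++
+#+#+++##++....++.###++++.
++++++##+###++##++#####++.
++++++#+++##++###+##+###+.
.+.++++++#+++#+#+#+#+++#.+
```

```bash
python3 -m crank '[{"xyz":[0.2,-0.7,0],"delta_rot":[0,0,-0.5],"claw":1},{"xyz":[0.5,-1.9,-0.01],"delta_rot":[0,0,-1],"claw":1},{"xyz":[0.9,-3.3,-0.015],"delta_rot":[0,0,-2],"claw":1},{"xyz":[1.3,-4.8,-0.02],"delta_rot":[0,0,-3],"claw":1},{"xyz":[1.6,-6,-0.03],"delta_rot":[0,0,-3.6],"claw":1},{"xyz":[1.8,-6.6,-0.033],"delta_rot":[0,0,-3.9],"claw":1},{"xyz":[1.9,-6.85,-0.033],"delta_rot":[0,0,-3.9],"claw":1},{"xyz":[1.9,-6.85,-0.033],"delta_rot":[0,0,-3.9],"claw":1},{"xyz":[1.9,-6.85,-0.033],"delta_rot":[0,0,-3.9],"claw":1}]' >/dev/null; python3 snap.py t1; python3 -c "
from plant import r; print(r.get_state()['eef_rot'])"
```

```text
t1 24.12 [0.4897 0.0229 0.1183] [-0.14 -0.32 -0.3 ] [-0.059 -0.05  -0.015]
[-179.93787399    1.01066513   -8.68083295]
```

```bash
python3 -m crank '[{"xyz":[0,-0.03,0.5],"delta_rot":[0,0,0],"claw":1},{"xyz":[0.02,-0.03,1.2],"delta_rot":[0,0,0],"claw":1},{"xyz":[0.03,-0.03,1.8],"delta_rot":[0,0,0],"claw":1},{"xyz":[0.04,-0.03,2.3],"delta_rot":[0,0,0],"claw":1},{"xyz":[0.047,-0.03,2.55],"delta_rot":[0,0,0],"claw":1},{"xyz":[0.047,-0.03,2.65],"delta_rot":[0,0,0],"claw":1},{"xyz":[0.047,-0.03,2.7],"delta_rot":[0,0,0],"claw":1},{"xyz":[0.047,-0.03,2.7],"delta_rot":[0,0,0],"claw":1}]' >/dev/null; python3 snap.py t2
```

```text
t2 25.18 [0.4907 0.0248 0.0377] [-0.37  0.14 -0.15] [-0.065 -0.051 -0.008]
```

```bash
python3 -m crank '[{"xyz":[0,0.015,0.025],"delta_rot":[0,0,0],"claw":1},{"xyz":[0,0.015,0.045],"delta_rot":[0,0,0],"claw":1},{"xyz":[0,0.015,0.045],"delta_rot":[0,0,0],"claw":1}]' >/dev/null; python3 snap.py t3
python3 -m crank '[{"xyz":[0,0,0],"delta_rot":[0,0,0],"claw":0.75},{"xyz":[0,0,0],"delta_rot":[0,0,0],"claw":0.7},{"xyz":[0,0,0],"delta_rot":[0,0,0],"claw":0.6},{"xyz":[0,0,0],"delta_rot":[0,0,0],"claw":0.5},{"xyz":[0,0,0],"delta_rot":[0,0,0],"claw":0.4},{"xyz":[0,0,0],"delta_rot":[0,0,0],"claw":0.3},{"xyz":[0,0,0],"delta_rot":[0,0,0],"claw":0.3},{"xyz":[0,0,0],"delta_rot":[0,0,0],"claw":0.3}]'; python3 snap.py t4; python3 pit.py t3 t4
```

```text
t3 25.6 [0.4904 0.0243 0.0361] [0.07 0.32 0.29] [-0.038  0.     0.01 ]
time_s: 26.65
tcp_pos: [0.4904, 0.0243, 0.036]
eef_rot: [-179.9, 1.0, -8.6]
contact_force: [-0.1, -0.3, 0.7]
gripper_width: 0.0614
gripper_force: 0.0
t4 26.65 [0.4904 0.0243 0.036 ] [-0.17  0.14  0.45] [-0.009 -0.073 -0.002]
t4 heel [-0.04 -0.19]
t4 shank [-0.05 -0.03]
t4 front [-0.23 -0.07]
```

```bash
python3 -m crank '[{"xyz":[0,0,-0.5],"delta_rot":[0,0,0],"claw":0.3},{"xyz":[0,0,-1.5],"delta_rot":[0,0,0],"claw":0.3},{"xyz":[0,0,-3],"delta_rot":[0,0,0],"claw":0.3},{"xyz":[0,0,-4.5],"delta_rot":[0,0,0],"claw":0.3},{"xyz":[-1,-2,-6],"delta_rot":[0,0,0],"claw":0.3},{"xyz":[-2.2,-3.8,-6],"delta_rot":[0,0,0],"claw":0.3},{"xyz":[-3.2,-5.6,-6],"delta_rot":[0,0,0],"claw":0.3},{"xyz":[-4.3,-7.4,-6],"delta_rot":[0,0,0],"claw":0.3},{"xyz":[-5.3,-9.2,-6],"delta_rot":[0,0,0],"claw":0.3},{"xyz":[-6.4,-11,-6],"delta_rot":[0,0,0],"claw":0.3},{"xyz":[-7.4,-12.8,-6],"delta_rot":[0,0,0],"claw":0.3},{"xyz":[-8.5,-14.6,-6],"delta_rot":[0,0,0],"claw":0.3},{"xyz":[-9.5,-16.5,-6],"delta_rot":[0,0,0],"claw":0.3},{"xyz":[-10.2,-17.7,-6],"delta_rot":[0,0,0],"claw":0.3},{"xyz":[-10.7,-18.6,-6],"delta_rot":[0,0,0],"claw":0.3},{"xyz":[-10.7,-18.6,-6],"delta_rot":[0,0,0],"claw":0.3},{"xyz":[-10.7,-18.6,-6],"delta_rot":[0,0,0],"claw":0.3}]'
python3 - <<'E'
import cv2,numpy as np
from plant import optics
for n in('top','side'):
    im=optics.capture(n)['img']; cv2.imwrite(f'pics/{n}_end.png',im)
    a=cv2.GaussianBlur(cv2.imread(f'pics/{n}0.png'),(5,5),0).astype(int); b=cv2.GaussianBlur(im,(5,5),0).astype(int)
    d=np.abs(a-b).sum(2); m=(d>55).astype(np.uint8); k,l,st,ce=cv2.connectedComponentsWithStats(m)
    print(n,d.mean(),[(st[i].tolist(),ce[i].round().tolist()) for i in range(1,k) if st[i,4]>25])
E
```

```text
time_s: 28.82
tcp_pos: [0.2597, 0.6228, 0.2218]
eef_rot: [-180.0, 1.0, -8.6]
contact_force: [-0.0, 0.1, -0.9]
gripper_width: 0.0613
gripper_force: 0.0
top 2.065333048502604 [([139, 184, 14, 18, 203], [146.0, 192.0]), ([381, 204, 19, 19, 186], [390.0, 214.0]), ([0, 296, 9, 13, 87], [4.0, 301.0]), ([22, 358, 9, 12, 67], [26.0, 363.0]), ([0, 369, 13, 10, 65], [6.0, 373.0]), ([75, 373, 47, 11, 150], [96.0, 377.0]), ([17, 374, 58, 10, 252], [45.0, 380.0])]
side 2.9477030436197915 [([305, 139, 15, 7, 64], [313.0, 143.0]), ([157, 274, 22, 8, 103], [168.0, 278.0]), ([156, 281, 25, 13, 237], [168.0, 287.0])]
```

```bash
python3 -c "
from plant import job; print(job.close_job())"
```

```text
the job is handed in; nothing more can be done
None
```

The holder is in the adapter under the clip, pressed against the stop at about 7 N. The lifter is back on its rest, and the job was handed in at about 29 s. The before-and-after camera comparison showed nothing else moved, but the final check that the holder is flat and home rests on force readings and image differences, not a close-up look.

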